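Fit the front roller into a jack fork

ROBOT

A 7-joint arm with a two-finger parallel gripper is mounted at the origin on the work surface. World frame = base frame: x ahead of the robot, y to its left, z up, the work surface at z = 0. Lengths are in m, angles in rad, forces in N, time in s.
With the tool pointing down it reaches from about 0.425 to 1.025 m from the base axis. Payload 9.4 kg.
Tool frame: the origin (TCP) lies on the centre line of the jaws, within the pads' length; the fingertips stand nose_length ahead of it and the grasp point (between the pads) is the TCP (nose_length is the distance from the TCP to the fingertips, in m); z points along the fingers, y is the line along which they close (so a half turn about z gives the same grasp; the last joint's range is limited). The gripper opens to 93 mm and grips with 3 to 60 N. Pads are 15 mm wide; open, the fingers measure 128 mm over their backs; the gripper's body (75 mm by 188 mm) begins 65 mm behind the grasp point.
Start: joints at [-1.368, 0.599, -0.003, 1.599, 0.002, 0.943, -0.08], TCP at [0.2, 0.697, 0.238] pointing down, gripper open.
Joint ranges: [-2.57, 2.57], [-0.35, 1.97], [-1.29, 1.29], [0.11, 2.56], [-1.05, 4.19], [0.11, 1.86], [-2.63, 2.63]. Speed limits (rad/s): [2.22, 2.22, 3.01, 3.01, 3.14, 3.14, 3.14].

INTERFACE

Orientations are given as a unit quaternion [x, y, z, w].
In Python, from cell import state, snapshot, finish_job, nose_length gives the robot as it stands.
- The arm moves only by the shell command python3 -m jog 'ROWS' [FORCE]. ROWS is JSON, a list of rows, each a list of 3 entries, a list of its own where there are three numbers: the finger opening in mm, from 0 to 93, then the shift along the tool's x, y, z in mm, then the turn, a rotation vector about the tool's x, y, z in degrees. In form: [[fingers, [tx, ty, tz], [ax, ay, az]], ...]. A call has 1 to 12 rows; each row is the pose to reach, as a shift and turn from the pose commanded when the call began, along the tool's axes at that moment; what a row does not reach only later rows make up. A row lasts 1/10 s, in which the tool goes at most 50 mm and 8.59 degrees, less where a joint would pass 70% of its speed; a pose out of reach is approached as far as the arm can. A call with a gripper value outside its range is refused whole. The fingers move at their own pace and stop on an object; FORCE is the grip in N (left out, the last holds). Time passes only in rows, so rows that repeat a pose let the fingers close. It gives the time, the measured TCP pose, the force, the opening and the grip force at its end, in the units of the state.
- state(): the state, without advancing time (a new reading comes with each control period).
- snapshot(name): name is "side" or "top"; returns a dict with "pixels" (420x560x3 uint8, blue, green, red), "vertical_fov" (degrees; the focal length in pixels is half the picture's height over the tangent of half this angle, whatever the lens; pixels are square), "cx", "cy" (the principal point, pixels), "rvec" (rotation vector, rad) and "tvec" (3), from world to camera coordinates, as OpenCV has them. Camera axes: x right, y down, z forward; pixel columns grow to the right and rows downward; lengths in m; the calibration is good to about 2 mm. A picture is of the moment at which its call begins. There is no depth.
- finish_job(): hands the job in; it is judged then, once.
The state is a dict: "time": time; "joint_pos": joint angles; "qd": joint speeds; "effort": joint torques, N m; "tool_pos": TCP position; "tool_rot": TCP orientation; "force": force on the tool from outside, world axes, zero at the start; "torque": the same for the moment, N m; "opening": opening from 0.0 (shut) to 1.0 (fully open); "gripper_force": force on a finger pad.
Only numpy, scipy, OpenCV 4.12 (cv2) and the standard library are available. Lean on these libraries where they do the work, as an engineer would, in place of code of your own. Each camera call takes 0.05 s, during which the arm holds its last target. There are 200 camera calls.

TASK

Lift the steel roller out of its wooden stand and lower it into the jack fork, one axle end in each open slot. Press it down steadily, without forcing or dropping it, past the spring catches and the sprung pads until both ends bottom evenly on their seats and both catches have snapped back over the axle. Let go and leave the other things on the bench where they are.

Things in the scene. Friction and masses are not known exactly. Their poses are not given: they have to be found in the camera images.
- roller: Loose steel jack roller, about 0.45 kg: barrel 48 mm diameter, 60 mm long; 12 mm axle through it, 124 mm long, so each end stands out 32 mm (the first 3 mm is a 20 mm diameter shoulder). Origin: middle of the axle; its y axis runs along the axle. Starts level in the stand, axle along the stand's y. Can be gripped from above across the barrel's diameter, at its middle.
- stand: Fixed wooden rest, base 90 x 130 x 15 mm, with two uprights 12 mm thick (centred at y = +46 and -46 mm) whose V notches carry the axle ends. Origin: centre of the underside; y runs from notch to notch. The resting axle's centre is 55 mm above the origin; notch tops are at 60 mm.
- fork: Fixed jack fork, slots up, on a 130 x 130 x 12 mm foot. Origin: centre of the underside; y runs from slot to slot, z up. Two cheeks 10 mm thick, 102 mm high, inner faces at y = +38 and -38 mm, each with an open-topped slot 14 mm wide at x = 0. Shoulders have 5 mm play along y. More than 50 N of contact in all (press, weight and the catches' side thrust) damages it; a straight press of 25 N is safe.
- slot_left (a point): Centre of the top of the fork's +y slot, 102 mm above the fork's underside, 43 mm from its middle. The mouth narrows from 30 mm at the top to 14 mm, 10 mm lower.
- slot_right (a point): The same for the -y slot. Outside each cheek (49 to 57 mm from the fork's middle) a rigid plate carries the seat the axle end bottoms on. Both seats are equally high, but their setting differs each time and is not reported: the bottomed axle's centre is anywhere from 51 to 71 mm above the fork's origin, to be found by feel.
- catch_left (a joint): Sprung catch over the seat at the +y slot, sliding along the fork's x. 0 m when fully out (at rest, also with the axle home under it); up to about 0.004 as the axle is pushed past. It stops the axle some 17 mm above the bottom; passing both catches takes 4 to 15 N on the middle of the roller, pressing both pads down to the seats another 5 to 15 N.
- catch_right (a joint): The same catch at the -y slot.
- pad_left (a joint): Sprung pad in the +y seat, 5 mm proud of it, sliding straight down. 0 m when up; 0.005 when the axle end is bottomed on the rigid seat; 0.002 to 0.004 when the axle is home and held down by the catch. It lifts an axle that is not caught.
- pad_right (a joint): The same pad in the -y seat.
- bearing: Bystander: loose steel ring 36 mm across, 12 mm high, lying between stand and fork. Origin: centre of the underside.
- screwdriver: Bystander: screwdriver lying on the robot's side of the bench.
- wrench: Bystander: wrench lying beyond stand and fork.
- grease: Bystander: black jar of grease, 80 mm across, 90 mm high, standing. Origin: centre of the underside.
- can: Bystander: blue metal can, 60 mm across, 100 mm high, standing. Origin: centre of the underside.
- cup: Bystander: steel cup, 60 mm across, 60 mm high, on the robot's side. Origin: centre of the underside.
- socket: Bystander: upright steel socket, 26 mm across, 40 mm high. Origin: centre of the underside.
There are look-alikes about, which are no part of the job. Of the things like the stand, leave any that is pink; of the rest the smaller one is meant. Leave any white look-alike of the roller alone.

How it is judged:
By the outcome, as a careful person would: the job done as asked, in the order asked, and still so for the second after the job is handed in, with the robot touching nothing.
It also fails if it takes over 61 s, if anything falls off the work surface, if the arm or the gripper's body presses on something with over 40 N, if the wrist force passes 120 N, or if a joint passes its speed limit or range.

## Working session

There is one attempt and no reset: what is moved stays moved. The work goes in short steps, Python scripts to look and compute and a shell command to move; the robot and the scene stay as the last step left them, time stands still between calls to the robot, and variables do not carry over. Pictures are saved under pics/ and viewed, at most 10 in all, crops included, and the job is handed in when it is done.

```bash
ls; mkdir -p pics
python3 - <<'E'
from cell import state,snapshot,nose_length
import cv2,numpy as np
print(nose_length if not callable(nose_length) else nose_length())
s=state();print(s)
for n in("top","side"):
    d=snapshot(n);cv2.imwrite(f"pics/{n}0.png",d["pixels"]);np.savez(f"{n}0.npz",**d)
    print({k:v for k,v in d.items() if k!="pixels"})
E
```

```text
pics
0.019
{'time': 0.0, 'joint_pos': array([-1.36772014,  0.60014589, -0.00254729,  1.60012182,  0.00178443,
        0.94287125, -0.07980218]), 'qd': array([-8.97187027e-05,  3.66415436e-04, -9.68212726e-04, -7.85047860e-04,
        1.10770103e-03, -8.42996666e-04,  1.49016768e-03]), 'effort': array([ 3.60016084e-04, -7.65048409e+01,  1.49777781e+00, -2.52344906e+01,
       -5.22600522e-02,  1.68971746e-02,  1.47334813e-04]), 'tool_pos': array([0.2000856 , 0.69637541, 0.23674775]), 'tool_rot': array([ 1.39407259e-01,  9.90234831e-01, -7.70741426e-04, -4.44382499e-05]), 'force': array([-0.70344572, -0.5498333 , -0.49129106]), 'torque': array([-0.0514711 ,  0.03566651,  0.04192766]), 'gripper_force': 0.0, 'opening': 0.9990672891687906}
{'vertical_fov': 53.39038305349203, 'cx': 283.0619898665482, 'cy': 207.94235036505364, 'rvec': array([ 2.1703157 , -2.16516151,  0.13110473]), 'tvec': array([-0.05491687,  0.56557929,  0.99779154])}
{'vertical_fov': 42.06739212210609, 'cx': 283.028003691515, 'cy': 219.54618556041152, 'rvec': array([ 2.18209456, -0.80665652,  0.36105418]), 'tvec': array([-0.44516183,  0.28530473,  1.03501132])}
```

View pics/top0.png

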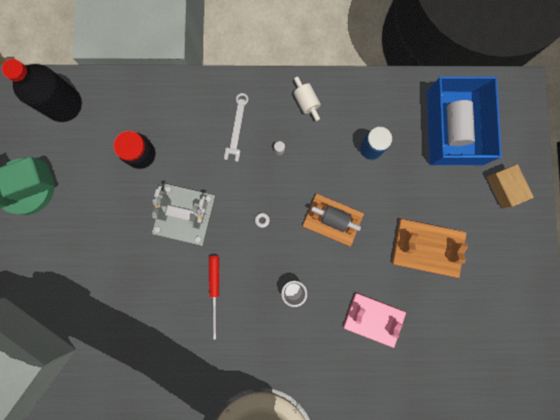

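View pics/side0.png

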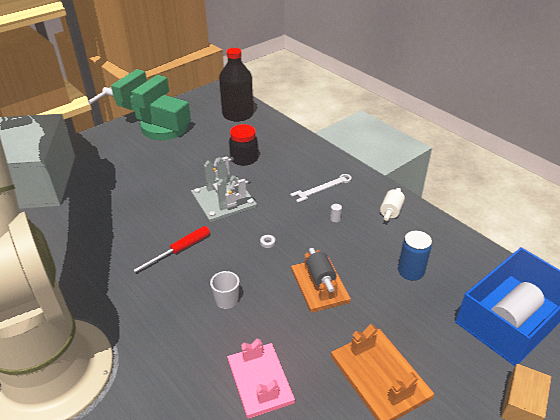

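The top view shows the fork at about (183,214) and the grey roller in the smaller orange stand at about (334,218). The look-alikes are a white roller at (307,98), a pink stand at (375,320) and a larger stand at (430,248). In the side view the fork is at (223,195) and the roller at (321,270). I'll zoom in on both.

```bash
cat > h.py <<'E'
import cv2,numpy as np
from scipy.spatial.transform import Rotation as R
def cam(d):
    f=210/np.tan(np.radians(float(d["vertical_fov"]))/2)
    K=np.array([[f,0,float(d["cx"])],[0,f,float(d["cy"])],[0,0,1]]);return K,np.array(d["rvec"]),np.array(d["tvec"])
def proj(d,P):
    K,r,t=cam(d);return cv2.projectPoints(np.array(P,float).reshape(-1,1,3),r,t,K,None)[0].reshape(-1,2)
def ray(d,uv,z):
    K,r,t=cam(d);M=R.from_rotvec(r).as_matrix();c=-M.T@t
    w=M.T@np.linalg.inv(K)@np.array([*uv,1.]);return c+w*(z-c[2])/w[2]
def crop(im,x,y,w,h,W,H): return cv2.resize(im[y:y+h,x:x+w],(W,H),interpolation=cv2.INTER_CUBIC)
E
python3 - <<'E'
from h import *
t=cv2.imread("pics/top0.png");s=cv2.imread("pics/side0.png")
a=np.hstack([crop(t,145,176,80,60,400,300),crop(t,295,188,80,60,400,300)])
b=np.hstack([crop(s,185,150,80,60,400,300),crop(s,280,240,80,60,400,300)])
b[:,:]=b
cv2.imwrite("pics/c1.png",np.vstack([a,b]))
E
```

```text
(no output)
```

View pics/c1.png

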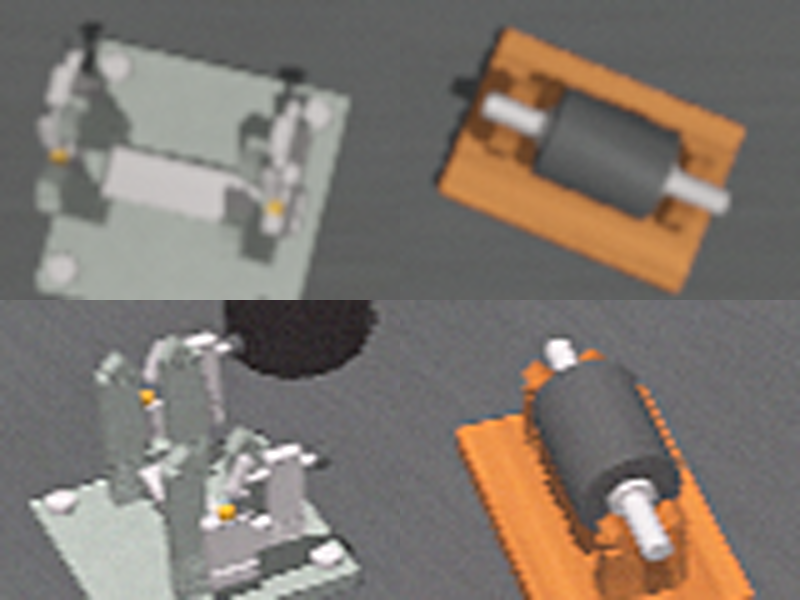

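The crop shows the roller's axle tips at top-view pixels (312,209) and (360.6,228), and in the side view at (310.6,249) and (331,289.6). The fork's slots run along the line through its light spacer bar. Next I'll fit both poses using colour masks.

Run:
```python
from h import *
T=np.load("top0.npz");S=np.load("side0.npz")
# roller: axle-end tops
from scipy.optimize import least_squares
A={"top":np.array([[312,209],[360.6,228]]),"side":np.array([[310.6,249],[331,289.6]])}
for n,d in(("top",T),("side",S)):
    P=[ray(d,p,.055) for p in A[n]];print(n,P,np.linalg.norm(P[0]-P[1]),np.mean(P,0),np.degrees(np.arctan2(*(P[0]-P[1])[[1,0]])))
# masks: stand (orange), fork foot (light grey-green)
for n,d,fb,sb in(("top",T,(140,170,90,85),(290,180,90,75)),("side",S,(180,145,90,80),(280,235,90,85))):
    im=d["pixels"]
    for nm,(x,y,w,h) in(("fork",fb),("stand",sb)):
        c=im[y:y+h,x:x+w].astype(int)
        if nm=="fork": m=(c[...,1]>100)&(c.max(2)-c.min(2)<60)
        else: m=(c[...,2]-c[...,0]>50)
        m=m.astype(np.uint8)*255
        cs=max(cv2.findContours(m,cv2.RETR_EXTERNAL,cv2.CHAIN_APPROX_NONE)[0],key=cv2.contourArea)
        hu=cv2.convexHull(cs);print(n,nm,(cv2.approxPolyDP(hu,3,True).reshape(-1,2)+[x,y]).tolist(),cv2.boxPoints(cv2.minAreaRect(hu)).round(1).__add__([x,y]).tolist())
t=T["pixels"];s=S["pixels"]
cv2.imwrite("pics/c2.png",np.hstack([crop(t,146,178,74,74,400,400),crop(s,186,148,74,74,400,400)]))
```

```text
top [array([ 0.56075059, -0.12315514,  0.055     ]), array([ 0.51518266, -0.23966439,  0.055     ])] 0.1251033238352266 [ 0.53796663 -0.18140977  0.055     ] 68.63903721835224
side [array([ 0.55951497, -0.12410851,  0.055     ]), array([ 0.51153752, -0.23723614,  0.055     ])] 0.1228808254363042 [ 0.53552625 -0.18067232  0.055     ] 67.01819076706145
top fork [[158, 186], [169, 184], [215, 195], [201, 246], [152, 234], [152, 199]] [[144.0, 232.70000076293945], [156.5, 180.0], [215.5, 194.0], [202.9000015258789, 246.6999969482422]]
top stand [[316, 194], [363, 213], [350, 246], [303, 226]] [[301.6000003814697, 226.0999984741211], [315.6000003814697, 192.69999980926514], [364.3000030517578, 213.20000076293945], [350.20000076293945, 246.5999984741211]]
side fork [[269, 145], [269, 224], [180, 224], [180, 145]] [[180.0, 145.0], [269.0, 145.0], [269.0, 224.0], [180.0, 224.0]]
side stand [[291, 266], [306, 252], [328, 257], [350, 302], [311, 312]] [[285.59999990463257, 262.20000076293945], [322.79999923706055, 243.60000038146973], [351.5999984741211, 301.1999969482422], [314.4000015258789, 319.8000030517578]]
```

View pics/c2.png

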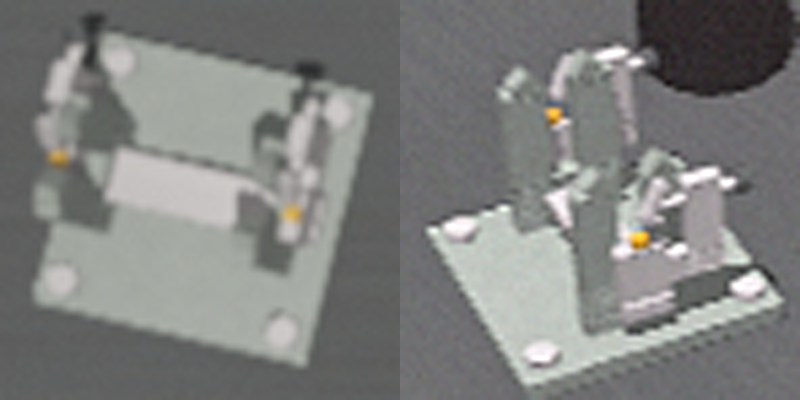

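Run:
```python
from h import *
from scipy.optimize import least_squares
T=np.load("top0.npz");S=np.load("side0.npz");k=74/400
def full(p,x0,y0,ox=0): return (np.array(p,float)-[ox,0])*k+[x0,y0]-.5+.5*k
tc=full([[98,33],[373,94],[306,366],[36,303]],146,178)
sc=full([[428,230],[530,376],[783,293]],186,148,400)
for p in tc: print("t",ray(T,p,.012))
for p in sc: print("s",ray(S,p,.012))
h=.065;C=np.array([[h,h],[h,-h],[-h,-h],[-h,h]])
def pts(p,L,z):
    c,s=np.cos(p[2]),np.sin(p[2]);L=np.array(L);return np.c_[p[0]+c*L[:,0]-s*L[:,1],p[1]+s*L[:,0]+c*L[:,1],np.full(len(L),z)]
fr=lambda p:proj(T,pts(p,C,.012))-tc
fs=lambda p:proj(S,pts(p,C[[3,2,1]],.012))-sc
x0=[.55,.19,-.2]
for f in(fr,fs,lambda p:np.r_[fr(p),fs(p)]):
    r=least_squares(lambda p:f(p).ravel(),x0);print(r.x[:2],np.degrees(r.x[2]),np.abs(r.fun).max())
p=r.x
# stand likewise
st=np.array([[316,194],[363.5,213],[350,246.5],[303,226]])
hx,hy=.045,.065;D=np.array([[hx,hy],[hx,-hy],[-hx,-hy],[-hx,hy]])
q=least_squares(lambda q:(proj(T,pts(q,D,.015))-st).ravel(),[.54,-.18,-.3]);print("stand",q.x[:2],np.degrees(q.x[2]),np.abs(q.fun).max());q=q.x
np.savez("fit.npz",p=p,q=q)
t=T["pixels"];s=S["pixels"]
G=np.r_[pts(p,C,.012),pts(p,[[0,.038],[0,.048],[0,-.038],[0,-.048]],.102)]
Q=np.r_[pts(q,D,.015),pts(q,[[0,.062],[0,-.062],[.024,0],[-.024,0]],.055)]
def draw(d,im,P,x,y,w,h):
    sc=400/w;c=crop(im,x,y,w,h,400,300)
    for u in proj(d,P): cv2.circle(c,tuple(int(v) for v in ((u+.5-[x,y])*sc)),3,(0,0,255),1)
    return c
cv2.imwrite("pics/c3.png",np.vstack([np.hstack([draw(T,t,G,140,178,96,72),draw(T,t,Q,290,184,96,72)]),np.hstack([draw(S,s,G,180,150,96,72),draw(S,s,Q,275,242,96,72)])]))
```

```text
t [0.62867644 0.24760534 0.012     ]
t [0.6003175  0.11879395 0.012     ]
t [0.47396785 0.14699676 0.012     ]
t [0.50261833 0.27183601 0.012     ]
s [0.50040615 0.26952917 0.012     ]
s [0.47674219 0.14991725 0.012     ]
s [0.60085342 0.12113533 0.012     ]
[0.55140667 0.19629513] -12.203368785268808 0.7117109066145986
[0.551868   0.19730885] -11.919129123999971 1.0742819279527964
[0.55152607 0.19651451] -12.140594294225831 1.0990955921277532
stand [ 0.53820437 -0.17895097] -22.64304532810251 0.7706125617701787
```

View pics/c3.png

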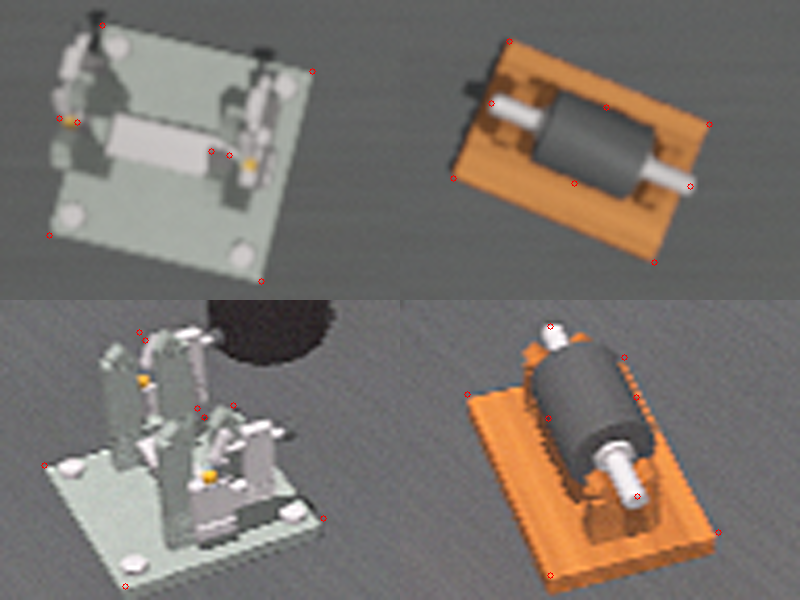

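The stand and roller overlay fits. For the fork, the foot corners fit, but I need to check the slot tops, so I'll draw the slot wireframe over a larger view.

Run:
```python
from h import *
T=np.load("top0.npz");S=np.load("side0.npz");p=np.load("fit.npz")["p"]
c,s=np.cos(p[2]),np.sin(p[2])
def W(x,y,z): return [p[0]+c*x-s*y,p[1]+s*x+c*y,z]
def draw(d,x,y,w,h):
    k=400/w;im=cv2.resize(d["pixels"][y:y+h,x:x+w],(400,int(h*k)),interpolation=cv2.INTER_LANCZOS4)
    raw=im.copy()
    for yy,col in((.038,(0,0,255)),(.048,(255,0,0)),(-.038,(0,0,255)),(-.048,(255,0,0))):
        P=[W(.015,yy,.102),W(.007,yy,.092),W(.007,yy,.055),W(-.007,yy,.055),W(-.007,yy,.092),W(-.015,yy,.102)]
        u=((proj(d,P)+.5-[x,y])*k).astype(int);cv2.polylines(im,[u],False,col,1)
    return np.vstack([raw,im])
cv2.imwrite("pics/c4.png",np.hstack([draw(T,146,182,72,54),draw(S,194,152,72,54)]))
```

```text
(no output)
```

View pics/c4.png

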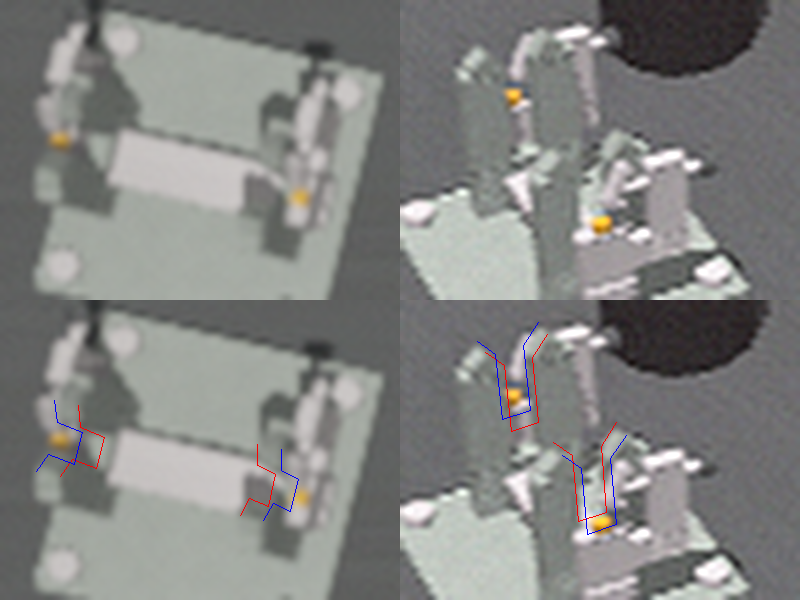

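The wireframe matches the fork slots to about 2 mm. Now I'll work out the moves.

```bash
cat > go.py <<'E'
from h import *
from cell import state
def goal(pos,yaw):
    """shift(mm)/turn(deg) in tool axes to reach pos, tool down, closing line at world yaw (deg, mod 180)"""
    s=state();A=R.from_quat(s["tool_rot"]);y=np.radians(yaw);best=None
    for g in(1,-1):
        Y=g*np.array([np.cos(y),np.sin(y),0]);Z=np.array([0,0,-1.]);B=R.from_matrix(np.c_[np.cross(Y,Z),Y,Z])
        v=np.degrees((A.inv()*B).as_rotvec())
        if best is None or np.linalg.norm(v)<np.linalg.norm(best): best=v
    return (A.inv().apply(np.array(pos)-s["tool_pos"])*1e3).round(1),best.round(2)
E
python3 - <<'E'
from go import *
s=state();print(R.from_quat(s["tool_rot"]).as_matrix().round(3))
print(goal([.42,.25,.24],-22.3));print(goal([.5375,-.1805,.2],-22.3))
E
```

```text
[[-0.961  0.276 -0.   ]
 [ 0.276  0.961 -0.001]
 [-0.    -0.001 -1.   ]]
(array([-334.6, -368.3,   -2.6]), array([-7.000e-02, -5.000e-02, -8.373e+01]))
(array([-566.4, -749.6,   38. ]), array([-7.000e-02, -5.000e-02, -8.373e+01]))
```

```bash
python3 -m jog '[[93,[-335,-368,-3],[0,0,60]],[93,[-335,-368,-3],[0,0,60]],[93,[-335,-368,-3],[0,0,60]],[93,[-335,-368,-3],[0,0,60]],[93,[-335,-368,-3],[0,0,60]],[93,[-335,-368,-3],[0,0,60]],[93,[-335,-368,-3],[0,0,60]],[93,[-335,-368,-3],[0,0,60]],[93,[-335,-368,-3],[0,0,60]],[93,[-335,-368,-3],[0,0,60]],[93,[-335,-368,-3],[0,0,60]],[93,[-335,-368,-3],[0,0,60]]]'
python3 - <<'E'
from go import *
print(goal([.5375,-.1805,.2],-22.3), state()["joint_pos"].round(2))
E
```

```text
time: 1.3
tool_pos: [0.4209, 0.2497, 0.2407]
tool_rot: [0.617, 0.787, 0.0, -0.0]
force: [-0.1, 0.7, -0.1]
opening: 0.998
gripper_force: 0.0
(array([-445.6,   10.6,   40.6]), array([-1.000e-02, -0.000e+00,  3.611e+01])) [-0.89  0.32  0.32  2.14 -0.16  0.7  -0.23]
```

```bash
python3 -m jog '[[93,[-446,11,41],[0,0,36]],[93,[-446,11,41],[0,0,36]],[93,[-446,11,41],[0,0,36]],[93,[-446,11,41],[0,0,36]],[93,[-446,11,41],[0,0,36]],[93,[-446,11,41],[0,0,36]],[93,[-446,11,41],[0,0,36]],[93,[-446,11,41],[0,0,36]],[93,[-446,11,41],[0,0,36]],[93,[-446,11,41],[0,0,36]],[93,[-446,11,41],[0,0,36]],[93,[-446,11,41],[0,0,36]]]'
python3 - <<'E'
from go import *
print(goal([.5375,-.1805,.060],-22.3), state()["joint_pos"].round(2))
E
```

```text
time: 2.5
tool_pos: [0.5391, -0.1769, 0.1992]
tool_rot: [0.828, 0.56, -0.0, -0.001]
force: [0.5, -0.3, -0.3]
opening: 0.996
gripper_force: 0.0
(array([ -4. ,   0. , 139.2]), array([-0.08, -0.05,  0.44])) [-0.09  0.49  0.45  2.02 -0.33  0.7   0.18]
```

```bash
python3 -m jog '[[93,[0,0,40],[0,0,0]],[93,[0,0,80],[0,0,0]],[93,[0,0,110],[0,0,0]],[93,[0,0,125],[0,0,0]],[93,[0,0,139],[0,0,0]],[93,[0,0,139],[0,0,0]],[93,[0,0,139],[0,0,0]]]'
python3 - <<'E'
from go import *
print(goal([.5375,-.1805,.060],-22.3), state()["joint_pos"].round(2))
d=__import__("cell").snapshot("side");t=__import__("cell").snapshot("top")
cv2.imwrite("pics/g1.png",np.hstack([crop(t["pixels"],285,160,100,100,400,400),crop(d["pixels"],270,200,100,100,400,400)]))
E
```

```text
time: 3.2
tool_pos: [0.5393, -0.1787, 0.0611]
tool_rot: [0.829, 0.56, 0.0, 0.0]
force: [0.4, -0.4, -0.2]
opening: 1.003
gripper_force: 0.0
(array([-2.4, -1. ,  1.1]), array([ 0.01, -0.02,  0.35])) [ 0.03  0.69  0.28  2.1  -0.47  0.41  0.3 ]
```

View pics/g1.png

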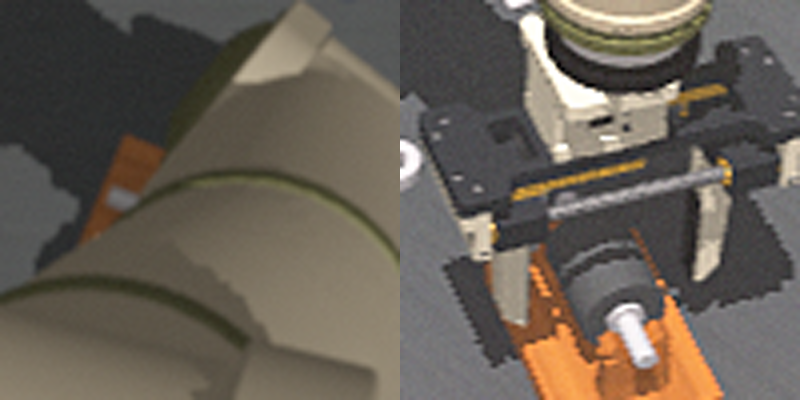

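The side view shows the fingers straddling the barrel, with clearance on both sides of the grey roller at about (610,290) in the crop. I'll close the gripper.

```bash
python3 -m jog '[[80,[-2,-1,0],[0,0,0]],[60,[-2,-1,0],[0,0,0]],[52,[-2,-1,0],[0,0,0]],[46,[-2,-1,0],[0,0,0]],[40,[-2,-1,0],[0,0,0]],[40,[-2,-1,0],[0,0,0]],[40,[-2,-1,0],[0,0,0]],[40,[-2,-1,0],[0,0,0]]]' 25;python3 -m jog '[[40,[0,0,0],[0,0,0]],[40,[0,0,0],[0,0,0]],[40,[0,0,0],[0,0,0]]]' 55; python3 -c "
from go import *
print(goal([.5375,-.1805,.060],-22.3))"
```

```text
time: 4.1
tool_pos: [0.5367, -0.1808, 0.0605]
tool_rot: [0.829, 0.559, -0.0, -0.0]
force: [-1.9, 0.4, 1.0]
opening: 0.506
gripper_force: 25.0
time: 4.4
tool_pos: [0.5367, -0.1808, 0.0605]
tool_rot: [0.829, 0.559, -0.0, -0.0]
force: [-3.1, 1.0, 1.8]
opening: 0.505
gripper_force: 55.0
(array([0.6, 0.6, 0.5]), array([-0.06, -0.01,  0.26]))
```

```bash
python3 -m jog '[[40,[0,0,-5],[0,0,0]],[40,[0,0,-15],[0,0,0]],[40,[0,0,-35],[0,0,0]],[40,[0,0,-65],[0,0,0]],[40,[0,0,-95],[0,0,0]],[40,[0,0,-120],[0,0,0]],[40,[0,0,-135],[0,0,0]],[40,[0,0,-140],[0,0,0]],[40,[0,0,-140],[0,0,0]]]'; python3 -c "
from go import *
f=np.load('fit.npz')['p'];print(f)
print(goal([f[0],f[1],.19],np.degrees(f[2])))"
```

```text
time: 5.3
tool_pos: [0.5377, -0.181, 0.2015]
tool_rot: [0.829, 0.559, 0.001, 0.001]
force: [0.2, 0.9, -4.2]
opening: 0.51
gripper_force: 55.0
[ 0.55152607  0.19651451 -0.21189334]
(array([ 355.2, -128.7,   11.4]), array([ 0.11, -0.01, -9.87]))
```

```bash
python3 -m jog '[[40,[30,-11,0],[0,0,-1]],[40,[75,-27,0],[0,0,-2]],[40,[120,-43,0],[0,0,-3]],[40,[165,-60,0],[0,0,-4]],[40,[210,-76,0],[0,0,-6]],[40,[255,-92,3],[0,0,-7]],[40,[300,-109,6],[0,0,-8]],[40,[330,-120,9],[0,0,-9]],[40,[350,-127,11],[0,0,-9.9]],[40,[355.2,-128.7,11],[0,0,-9.9]],[40,[355.2,-128.7,11],[0,0,-9.9]],[40,[355.2,-128.7,11],[0,0,-9.9]]]'
python3 - <<'E'
from go import *
from cell import snapshot
f=np.load('fit.npz')['p'];print(goal([f[0],f[1],.19],np.degrees(f[2])),state()["joint_pos"].round(2))
d=snapshot("side");t=snapshot("top");np.savez("side1.npz",**d);np.savez("top1.npz",**t)
cv2.imwrite("pics/g2.png",np.hstack([crop(t["pixels"],120,160,100,100,300,300),crop(d["pixels"],180,100,130,130,500,500)[:300]]) if 0 else np.hstack([np.vstack([crop(t["pixels"],120,160,100,100,300,300),np.zeros((250,300,3),np.uint8)]),crop(d["pixels"],180,110,100,110,500,550)]))
E
```

```text
time: 6.5
tool_pos: [0.5513, 0.1943, 0.1896]
tool_rot: [0.779, 0.627, -0.0, 0.0]
force: [0.1, -0.9, -4.0]
opening: 0.506
gripper_force: 55.0
(array([ 2.2, -0.3, -0.4]), array([ 0.01,  0.06, -0.14])) [-0.73  0.52  0.43  1.99 -0.33  0.7  -0.31]
```

View pics/g2.png

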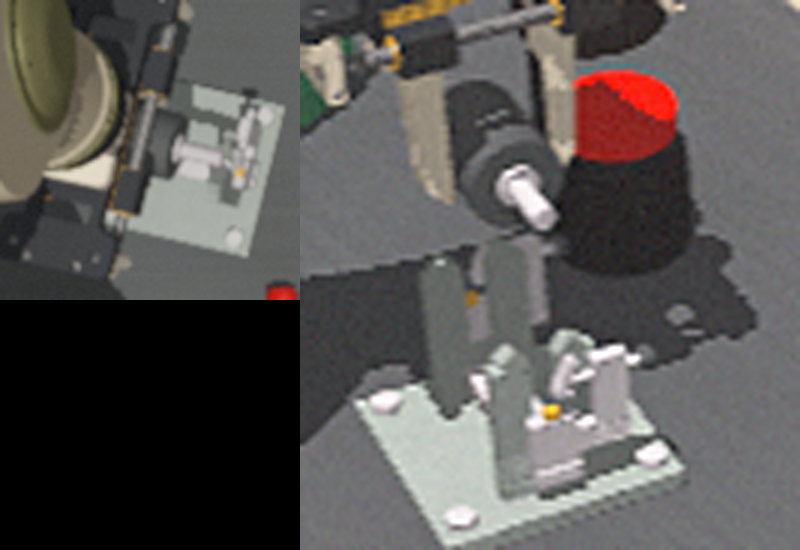

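The side view shows the roller held level above the fork, with its near tip at crop (540,212), which is (228,152) in the full picture. The top view puts that tip at about (194,212.3). I'll triangulate it to check where the roller sits in the hand.

Run:
```python
from go import *
S=np.load("side1.npz");T=np.load("top1.npz");p=np.load("fit.npz")["p"]
tcp=state()["tool_pos"];y=np.array([-np.sin(p[2]),np.cos(p[2]),0])
def f(dz): return tcp+[0,0,dz]-.062*y
print("pred",f(-.005),proj(S,[f(-.005)]),proj(T,[f(-.005)]))
from scipy.optimize import least_squares
r=least_squares(lambda P:np.r_[proj(S,[P])[0]-[228,152],proj(T,[P])[0]-[194,212.3]],f(-.005));print(r.x,r.fun)
print(ray(S,[228,152],f(-.005)[2]),ray(T,[194,212.3],f(-.005)[2]))
im=S["pixels"];u=proj(S,[f(-.005)])[0]
# refine tip from bright pixels
g=im.min(2).astype(int)
print((g[136:160,210:236]>150).astype(int).tolist().__len__())
for row in range(138,158): print(row,''.join('#' if v>170 else '+' if v>120 else '.' for v in g[row,212:236]))
g=T["pixels"].min(2).astype(int)
for row in range(204,222): print(row,''.join('#' if v>190 else '+' if v>150 else '.' for v in g[row,172:205]))
```

```text
pred [0.53842467 0.13378568 0.18484457] [[229.15543289 152.46234873]] [[194.08021811 212.47211251]]
[0.53760369 0.13438657 0.18624073] [ 0.66879115 -0.02394016 -0.35400212  0.49498773]
[0.53751202 0.13699672 0.18484457] [0.53878591 0.1339624  0.18484457]
24
138 ..................+++++.
139 ...................+##+.
140 .....+.............++#+.
141 ....................++..
142 ........................
143 ...........###..........
144 ........+###.++.........
145 ........##++++++........
146 .......+#######+........
147 .......+#######+........
148 .......+++######........
149 ........+++######.......
150 .........+++#####+......
151 ............######+.....
152 ............+####++.....
153 .............+##+++.....
154 ..............+++++.....
155 ...............+#+......
156 .........+..............
157 .............++.........
204 ...........+++++++++....+..+##+..
205 ...........+++++++++.....+++##+..
206 ...........+++++++++.......++++..
207 .......+......++++++........++...
208 ......+++++++.....++........+++..
209 ......+++#+++++++...........+++++
210 ......+++######++++++.....++++##+
211 ......+++#########++++....++++##+
212 ......+++++++########+....+++++++
213 .........++++++++####+++..++.++..
214 ........+####++++++++++++++++++..
215 ........+########+.....+++++.++..
216 .......+#########+.......+....+.+
217 .......+#########+..............+
218 .......++++######+..............+
219 ......++++++++++++........+++...+
220 +++..++++++++++++.........+##+.++
221 ++++++++++++++++++........+#+..++
```

The measured tip agrees with the prediction to about 1 mm, so the roller is centred in the hand. I'll go down to the slot mouths.

```bash
python3 -m jog '[[40,[2,0,20],[0,0,0]],[40,[2,0,45],[0,0,0]],[40,[2,0,60],[0,0,0]],[40,[2,0,70],[0,0,0]],[40,[2,0,75],[0,0,0]],[40,[2,0,75],[0,0,0]],[40,[2,0,75],[0,0,0]]]' 60; python3 -c "
from go import *
f=np.load('fit.npz')['p']
print(goal([f[0],f[1],.11],np.degrees(f[2])))"
```

```text
time: 7.3
tool_pos: [0.5521, 0.1983, 0.1153]
tool_rot: [0.778, 0.628, 0.0, 0.0]
force: [0.6, 0.5, -2.7]
opening: 0.507
gripper_force: 60.0
(array([-1.8, -0.2,  5.3]), array([ 0.05, -0.03, -0.02]))
```

```bash
python3 -m jog '[[40,[0,0,3],[0,0,0]],[40,[0,0,6],[0,0,0]],[40,[0,0,9],[0,0,0]],[40,[0,0,12],[0,0,0]],[40,[0,0,12],[0,0,0]],[40,[0,0,12],[0,0,0]]]'; python3 -c "
from go import *
s=state();print(s['torque'])
f=np.load('fit.npz')['p']
print(goal([f[0],f[1],.10],np.degrees(f[2])))"
```

```text
time: 7.9
tool_pos: [0.5516, 0.1984, 0.1025]
tool_rot: [0.778, 0.628, -0.0, -0.0]
force: [0.3, -0.1, -3.5]
opening: 0.506
gripper_force: 60.0
[-0.06817631  0.12153435  0.011369  ]
(array([-1.9,  0.4,  2.5]), array([-0.01,  0.01,  0.01]))
```

```bash
for i in 1; do python3 -m jog '[[40,[-1,0,2],[0,0,0]],[40,[-1.5,0,4],[0,0,0]],[40,[-1.5,0,5],[0,0,0]],[40,[-1.5,0,6],[0,0,0]],[40,[-1.5,0,6],[0,0,0]]]'; done; python3 -c "
from go import *
s=state();print(s['torque'])"
```

```text
time: 8.4
tool_pos: [0.5512, 0.197, 0.0965]
tool_rot: [0.778, 0.628, -0.0, -0.0]
force: [1.1, -0.5, -4.1]
opening: 0.506
gripper_force: 60.0
[-0.08673162  0.06200136  0.01261201]
```

```bash
python3 -m jog '[[40,[0,0,1],[0,0,0]],[40,[0,0,2],[0,0,0]],[40,[0,0,3],[0,0,0]],[40,[0,0,3],[0,0,0]]]'; python3 -c "
from go import *
s=state();print(s['torque'])"
```

```text
time: 8.8
tool_pos: [0.5512, 0.197, 0.0935]
tool_rot: [0.778, 0.628, -0.0, -0.0]
force: [0.4, 0.2, -3.8]
opening: 0.506
gripper_force: 60.0
[-0.08228075  0.09631066  0.01536139]
```

```bash
python3 -m jog '[[40,[0,0,1],[0,0,0]],[40,[0,0,2],[0,0,0]],[40,[0,0,3],[0,0,0]],[40,[0,0,3],[0,0,0]]]'|sed -n '2p;4p'
```

```text
tool_pos: [0.5508, 0.1971, 0.0905]
force: [-1.7, 0.8, -2.8]
```

```bash
python3 -m jog '[[40,[0,0,1],[0,0,0]],[40,[0,0,2],[0,0,0]],[40,[0,0,3],[0,0,0]],[40,[0,0,3],[0,0,0]]]'|sed -n '2p;4p'
```

```text
tool_pos: [0.5503, 0.1974, 0.0878]
force: [-5.2, 1.3, 3.3]
```

```bash
python3 -m jog '[[40,[0,0,1],[0,0,0]],[40,[0,0,2],[0,0,0]],[40,[0,0,3],[0,0,0]],[40,[0,0,3],[0,0,0]]]'|sed -n '2p;4p'
```

```text
tool_pos: [0.5503, 0.1975, 0.085]
force: [-5.9, 1.8, 6.2]
```

```bash
python3 -m jog '[[40,[0,0,1],[0,0,0]],[40,[0,0,2],[0,0,0]],[40,[0,0,2],[0,0,0]]]'|sed -n '2p;4p'; python3 -c "
from go import *
s=state();print(s['torque'])"
```

```text
tool_pos: [0.5503, 0.1975, 0.0828]
force: [-4.6, 1.1, 3.7]
[ 0.30074498  1.25062006 -0.03125883]
```

```bash
python3 -m jog '[[40,[0,0,1],[0,0,0]],[40,[0,0,2],[0,0,0]],[40,[0,0,2],[0,0,0]]]'|sed -n '2p;4p'; python3 -c "
from go import *
s=state();print(s['torque'])"
```

```text
tool_pos: [0.5502, 0.1974, 0.0806]
force: [-4.7, 1.9, 1.5]
[ 0.29165001  1.17850531 -0.12680411]
```

```bash
python3 -m jog '[[40,[0,-0.8,0],[0,0,0]],[40,[0,-0.8,0],[0,0,0]]]'|sed -n '2p;4p'; python3 -m jog '[[40,[0,0,1],[0,0,0]],[40,[0,0,2],[0,0,0]],[40,[0,0,2],[0,0,0]]]'|sed -n '2p;4p;5p'; python3 -c "
from go import *
s=state();print(s['torque'])"
```

```text
tool_pos: [0.5502, 0.1974, 0.0806]
force: [-2.6, 1.8, -0.5]
tool_pos: [0.5502, 0.1973, 0.0784]
force: [-3.7, 2.3, -0.5]
opening: 0.505
[ 0.42732224  1.05198571 -0.06310832]
```

```bash
python3 -m jog '[[40,[-0.5,-0.7,0],[0,0,0]],[40,[-0.5,-0.7,1],[0,0,0]],[40,[-0.5,-0.7,2],[0,0,0]],[40,[-0.5,-0.7,2],[0,0,0]]]'|sed -n '2p;4p'; python3 -c "
from go import *
s=state();print(s['torque'])"
```

```text
tool_pos: [0.5501, 0.1971, 0.0769]
force: [-2.5, 3.8, 3.9]
[ 0.68962231  0.74854786 -0.07225106]
```

```bash
python3 -m jog '[[40,[0,0,1],[0,0,0]],[40,[0,0,1.5],[0,0,0]],[40,[0,0,1.5],[0,0,0]]]'|sed -n '2p;4p'; python3 -c "
from go import *
s=state();print(s['torque'])"
```

```text
tool_pos: [0.5501, 0.197, 0.0755]
force: [-3.6, 3.2, 5.2]
[ 0.62842544  0.84433883 -0.11784942]
```

```bash
python3 -m jog '[[40,[0,0,0.5],[0,0,0]],[40,[0,0,1],[0,0,0]],[40,[0,0,1],[0,0,0]]]'|sed -n '2p;4p'; python3 -c "
from go import *
s=state();print(s['torque'])"
```

```text
tool_pos: [0.5502, 0.1971, 0.0745]
force: [-3.8, 2.1, 4.9]
[ 0.67901823  0.80026644 -0.00461298]
```

```bash
python3 -m jog '[[40,[0,0,0.5],[0,0,0]],[40,[0,0,1],[0,0,0]],[40,[0,0,1],[0,0,0]]]'|sed -n '2p;4p'; python3 -c "
from go import *
s=state();print(s['torque'])"
```

```text
tool_pos: [0.5503, 0.1971, 0.0736]
force: [-4.8, 2.5, 7.5]
[ 0.5834313   0.77156775 -0.02280508]
```

```bash
python3 -m jog '[[40,[0,0,0.5],[0,0,0]],[40,[0,0,1],[0,0,0]],[40,[0,0,1],[0,0,0]]]'|sed -n '2p;4p'; python3 -c "
from go import *
s=state();print(s['torque'])"
```

```text
tool_pos: [0.5503, 0.1971, 0.0727]
force: [-3.4, 3.8, 7.1]
[0.62991717 0.90160438 0.0034649 ]
```

```bash
python3 -m jog '[[40,[0,0,0.5],[0,0,0]],[40,[0,0,0.5],[0,0,0]]]'|sed -n '2p;4p'; python3 -c "
from go import *
s=state();print(s['torque'])"
```

```text
tool_pos: [0.5502, 0.1971, 0.0725]
force: [-3.5, 2.9, 10.8]
[ 0.53854761  1.0496002  -0.03172441]
```

```bash
python3 -m jog '[[40,[0,0,0.5],[0,0,0]],[40,[0,0,0.5],[0,0,0]]]'|sed -n '2p;4p'; python3 -c "
from go import *
s=state();print(s['torque'])"
```

```text
tool_pos: [0.5503, 0.1971, 0.0724]
force: [-4.8, 2.0, 15.4]
[ 0.54983967  1.36970437 -0.01578787]
```

```bash
python3 -m jog '[[40,[0,0,0.5],[0,0,0]],[40,[0,0,0.5],[0,0,0]]]'|sed -n '2p;4p'; python3 -c "
from go import *
s=state();print(s['torque'])"
```

```text
tool_pos: [0.5503, 0.1971, 0.0723]
force: [-6.2, 1.8, 21.1]
[ 0.45278761  1.58202595 -0.00353621]
```

It has bottomed: stiff contact at about 25 N total, 17 mm below where the catches first touched. I'll ease off and then feel whether the catches hold.

```bash
python3 -m jog '[[40,[0,0,-1],[0,0,0]],[40,[0,-0.5,-2],[0,0,0]],[40,[0,-0.5,-2],[0,0,0]],[40,[0,-0.5,-2],[0,0,0]]]'|sed -n '2p;4p'; python3 -c "
from go import *
s=state();print(s['torque'])"
```

```text
tool_pos: [0.5502, 0.1971, 0.0734]
force: [-1.4, 3.0, 7.5]
[ 0.55436368  0.62883424 -0.02234235]
```

```bash
python3 -m jog '[[40,[0,0,-1],[0,0,0]],[40,[0,0,-1],[0,0,0]],[40,[0,0,-1],[0,0,0]]]'|sed -n '2p;4p'; python3 -c "
from go import *
s=state();print(s['torque'])"
```

```text
tool_pos: [0.5502, 0.1971, 0.0741]
force: [-1.0, 2.7, 5.6]
[ 0.5531671   0.44287068 -0.06037483]
```

```bash
python3 -m jog '[[40,[0,0,-1],[0,0,0]],[40,[0,0,-1],[0,0,0]],[40,[0,0,-1],[0,0,0]]]'|sed -n '2p;4p'; python3 -c "
from go import *
s=state();print(s['torque'])"
```

```text
tool_pos: [0.5501, 0.1971, 0.0747]
force: [2.3, 3.8, -1.1]
[ 0.72980357 -0.33227419 -0.10483192]
```

```bash
python3 -m jog '[[40,[0,0,-0.8],[0,0,0]],[40,[0,0,-0.8],[0,0,0]],[40,[0,0,-0.8],[0,0,0]]]'|sed -n '2p;4p'; python3 -c "
from go import *
s=state();print(s['torque'])"
```

```text
tool_pos: [0.5501, 0.1971, 0.0751]
force: [3.5, 4.8, -7.2]
[ 0.8450717  -0.75638941 -0.12704559]
```

The catches resist lifting, so the roller is captured. I'll return to neutral, open, and retreat.

```bash
python3 -m jog '[[40,[0,0,0.8],[0,0,0]],[40,[0,0,0.8],[0,0,0]]]' 20|sed -n '2p;4p';python3 -m jog '[[50,[0,0,0.8],[0,0,0]],[56,[0,0,0.8],[0,0,0]],[64,[0,0,0.8],[0,0,0]],[72,[0,0,0.8],[0,0,0]],[72,[0,0,0.8],[0,0,0]],[72,[0,0,0.8],[0,0,0]]]'; python3 -c "
from go import *
print(state()['torque'])"
```

```text
tool_pos: [0.55, 0.197, 0.0747]
force: [3.2, 3.7, -2.3]
time: 15.4
tool_pos: [0.5491, 0.1968, 0.0738]
tool_rot: [0.778, 0.628, -0.0, 0.0]
force: [-0.2, -0.7, 0.8]
opening: 0.772
gripper_force: 0.0
[-0.06170328  0.11421142  0.03430485]
```

```bash
python3 -m jog '[[72,[0,0,-10],[0,0,0]],[72,[0,0,-30],[0,0,0]],[72,[0,0,-70],[0,0,0]],[72,[0,0,-110],[0,0,0]],[72,[0,0,-140],[0,0,0]],[72,[-40,0,-150],[0,0,0]],[72,[-80,0,-150],[0,0,0]],[72,[-120,0,-150],[0,0,0]],[72,[-160,0,-150],[0,0,0]],[72,[-200,0,-150],[0,0,0]],[72,[-220,0,-150],[0,0,0]],[72,[-220,0,-150],[0,0,0]]]'
python3 - <<'E'
from go import *
from cell import snapshot
d=snapshot("side");t=snapshot("top");np.savez("side2.npz",**d);np.savez("top2.npz",**t)
p=np.load("fit.npz")["p"];y=np.array([-np.sin(p[2]),np.cos(p[2]),0])
a=crop(t["pixels"],146,182,72,54,400,300);b=crop(d["pixels"],194,152,72,54,400,300)
cv2.imwrite("pics/e1.png",np.vstack([np.hstack([a,b]),np.hstack([cv2.resize(t["pixels"],(400,300)),cv2.resize(d["pixels"],(400,300))])]))
E
```

```text
time: 16.6
tool_pos: [0.5021, -0.0214, 0.2248]
tool_rot: [0.779, 0.626, 0.0, 0.0]
force: [0.7, 1.1, -0.2]
opening: 0.773
gripper_force: 0.0
```

View pics/e1.png

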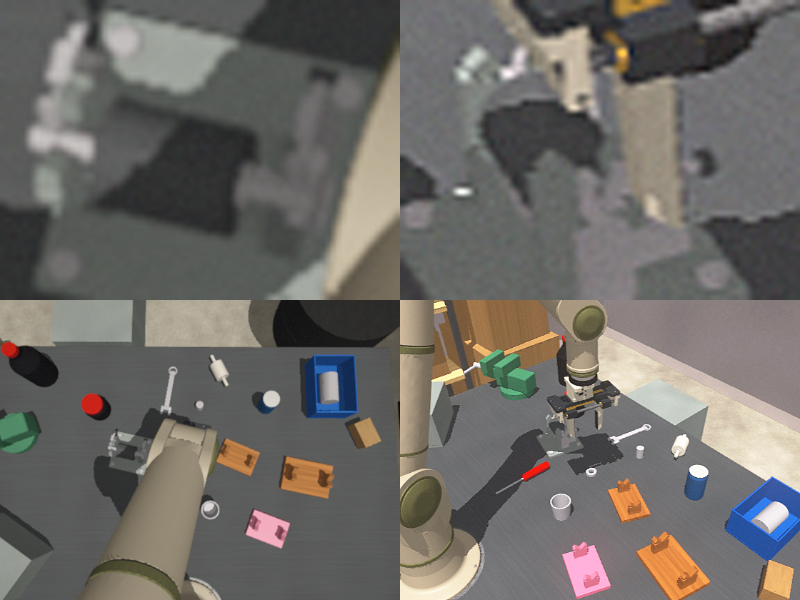

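The roller sits in the fork with its left axle end at top-view pixel (157,208), but the arm hides the rest. I'll move the arm clear for a final check.

```bash
python3 -m jog '[[72,[-50,0,-50],[0,0,0]],[72,[-100,0,-50],[0,0,0]],[72,[-150,0,-50],[0,0,0]],[72,[-200,0,-50],[0,0,0]],[72,[-250,0,-50],[0,0,0]],[72,[-300,0,-50],[0,0,0]],[72,[-300,0,-50],[0,0,0]],[72,[-300,0,-50],[0,0,0]]]'
python3 - <<'E'
from go import *
from cell import snapshot
d=snapshot("side");t=snapshot("top");np.savez("side3.npz",**d);np.savez("top3.npz",**t)
p=np.load("fit.npz")["p"];y=np.array([-np.sin(p[2]),np.cos(p[2]),0]);c=np.array([.5502,.1971,.0747-.0055])
def draw(d,x,y0,w,h):
    k=400/w;raw=crop(d["pixels"],x,y0,w,h,400,300);im=raw.copy()
    for dz,col in((0,(0,0,255)),(.003,(255,0,0))):
        u=((proj(d,[c+[0,0,dz]+.062*y,c+[0,0,dz]-.062*y])+.5-[x,y0])*k).astype(int);cv2.line(im,u[0].tolist(),u[1].tolist(),col,1)
    return np.vstack([raw,im])
cv2.imwrite("pics/e2.png",np.hstack([draw(t,146,182,72,54),draw(d,194,152,72,54)]))
E
```

```text
time: 17.5
tool_pos: [0.4399, -0.3131, 0.274]
tool_rot: [0.779, 0.627, -0.0, 0.0]
force: [-0.4, -0.0, 0.5]
opening: 0.774
gripper_force: 0.0
```

View pics/e2.png

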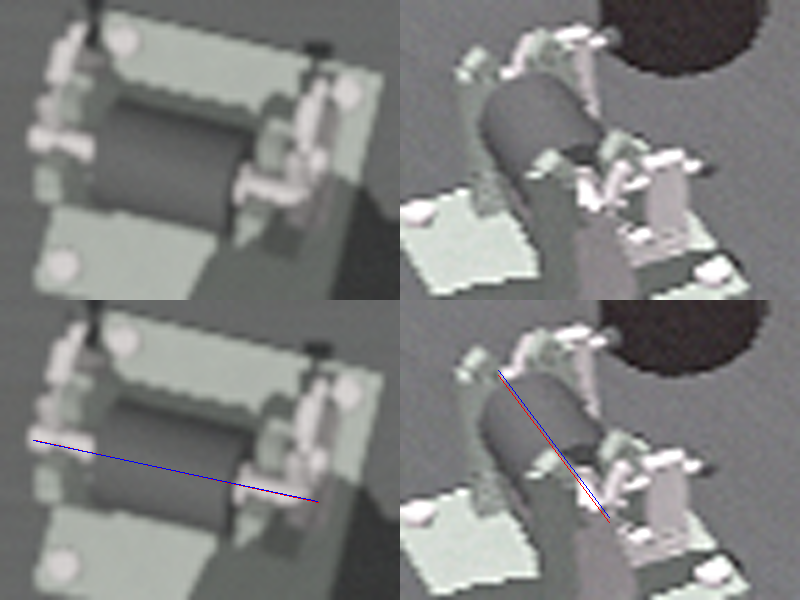

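The top view shows the axle in both slots and on the predicted line. In the side view the near end is partly hidden behind the catch. The yellow pads, visible before the move, are now covered by the axle. To check the seat depth independently, I'll triangulate the pads in the first pictures and the axle tips now.

Run:
```python
from go import *
from scipy.optimize import least_squares
T=np.load("top0.npz");S=np.load("side0.npz");p=np.load("fit.npz")["p"]
c,s=np.cos(p[2]),np.sin(p[2])
W=lambda x,y,z:[p[0]+c*x-s*y,p[1]+s*x+c*y,z]
def cen(d,x,y,w,h):
    g=d["pixels"][y:y+h,x:x+w].astype(int);wt=np.clip(np.minimum(g[...,2],g[...,1]+30)-g[...,0]-30,0,None)
    n,l,st,ce=cv2.connectedComponentsWithStats((wt>20).astype(np.uint8))
    return [((wt*(l==i)*np.mgrid[0:h,0:w][1]).sum()/(wt*(l==i)).sum()+x,(wt*(l==i)*np.mgrid[0:h,0:w][0]).sum()/(wt*(l==i)).sum()+y) for i in range(1,n) if st[i,4]>1]
t=cen(T,146,182,72,54);q=cen(S,194,152,72,54);print(t,q)
for a in t:
  for b in q:
    r=least_squares(lambda P:np.r_[proj(T,[P])[0]-a,proj(S,[P])[0]-b],[.55,.2,.06])
    d=r.x[:2]-p[:2];print("fork frame mm",(1e3*np.array([c*d[0]+s*d[1],-s*d[0]+c*d[1],r.x[2]])).round(1),r.fun.round(1))
# yellow now?
for n in("top3","side3"):
    d=np.load(n+".npz");print(n,cen(d,*((146,182,72,54) if n[0]=='t' else (194,152,72,54))))
d=np.load("side3.npz");u=proj(d,[W(0,-.062,.069),W(0,.062,.069)]);print("tips pred",u)
g=d["pixels"].min(2).astype(int)
for r in range(176,200): print(r,''.join('%4d'%v for v in g[r,222:240]))
```

```text
[(np.float64(156.30787589498806), np.float64(206.78758949880668)), (np.float64(199.6255230125523), np.float64(217.081589958159))] [(np.float64(214.00299401197606), np.float64(168.82335329341316)), (np.float64(229.80780209324453), np.float64(191.84966698382493))]
fork frame mm [ 1.6 54.5 61.2] [ 0.1 -0.1 -0.1  0. ]
fork frame mm [ 25.7  79.6 -42.7] [ 4.6 -6.4 -8.3  0.2]
fork frame mm [-19.9 -63.4 145.8] [-4.4  6.2  8.1 -0.2]
fork frame mm [ -1.  -52.1  61.4] [-0.1  0.1  0.1 -0. ]
top3 []
side3 []
tips pred [[231.801567   191.53763321]
 [211.87861796 165.02390524]]
176  121 124 118 116 111 111 107  91  80 155 206 188 174 145  79  79 123 119
177  119 123 120 125 112 109 109  92 135 188 201 179 154 170 212 180  96 117
178  116 121 106  83  75  79  81  84 162 206 191 158 130 128 159 212 188 109
179  137  70  69  74  79  81  71 120 183 210 177 120 106 131 116 143 152 126
180  190 133  94  75  80  80  76  95 151 181 145 135 140 129 150 187 242 255
181  157 141 133  92  65  64  67  88 122 123 175 244 225 155 127 179 247 255
182  129 137 140 170 212 219 156  72 112 133 189 230 225 193 139 136
[... 617 characters left out ...]
144 169
191  114 108 107 106 106 120 134 133 138 134 142 139 116  96  99 106 136 169
192  108 109 110 110  99 106 126 137 133 130 131 126 174 165  93  86 126 161
193  106 111 109 117 125 126 134 134 127 132 129 192 198 110 185 255 249 175
194  108 105 107 124 137 130 130 134 135 135 132 155 169 242 255 255 252 199
195  109 107 112 123 129 133 130 126 131 130 137 152 174 184 222 203 144 136
196  107 109 107 117 132 136 131 134 133 130 131 131 153 172 168 168 164 169
197  109 108 106 119 131 141 132 139 133 133 132 130 157 177 172 173 174 174
198  108 108 109 119 133 134 130 133 132 138 137 134 130 155 172 176 182 184
199  109 110 108 110 129 132 131 135 135 133 135 135 132 158 186 167 136 115
```

The pads were at z = 61 mm, which agrees with the felt bottom of about 67 mm for the axle centre. The arm's shadow hides the near tip, so I'll move the arm back towards its start side and check that tip in clear light.

```bash
python3 -c "
from go import *
print(goal([.46,0,.27],-12.1),goal([.44,.25,.27],-12.1),goal([.22,.62,.27],-12.1))"
```

```text
(array([307.2, -46. ,   3.9]), array([-0.02, -0.04,  0.05])) (array([ 547.5, -117.7,    4.1]), array([-0.02, -0.04,  0.05])) (array([ 863.4, -410.1,    4.5]), array([-0.02, -0.04,  0.05]))
```

```bash
python3 -m jog '[[72,[50,-8,0],[0,0,0]],[72,[100,-15,0],[0,0,0]],[72,[150,-22,0],[0,0,0]],[72,[200,-30,0],[0,0,0]],[72,[250,-38,0],[0,0,0]],[72,[300,-46,0],[0,0,0]],[72,[345,-60,0],[0,0,0]],[72,[390,-72,0],[0,0,0]],[72,[435,-85,0],[0,0,0]],[72,[480,-100,0],[0,0,0]],[72,[520,-112,0],[0,0,0]],[72,[547,-120,0],[0,0,0]]]';python3 -m jog '[[72,[35,-32,0],[0,0,-5]],[72,[70,-65,0],[0,0,-10]],[72,[105,-97,0],[0,0,-15]],[72,[140,-130,0],[0,0,-20]],[72,[175,-162,0],[0,0,-25]],[72,[210,-195,0],[0,0,-30]],[72,[245,-227,0],[0,0,-35]],[72,[280,-260,0],[0,0,-40]],[72,[315,-290,0],[0,0,-45]],[72,[315,-290,0],[0,0,-45]],[72,[315,-290,0],[0,0,-45]],[72,[315,-290,0],[0,0,-45]]]'
python3 - <<'E'
from go import *
from cell import snapshot
d=snapshot("side");t=snapshot("top");np.savez("side4.npz",**d);np.savez("top4.npz",**t)
p=np.load("fit.npz")["p"];c,s=np.cos(p[2]),np.sin(p[2])
W=lambda x,y,z:[p[0]+c*x-s*y,p[1]+s*x+c*y,z]
print(proj(d,[W(0,-.062,.069),W(0,-.062,.081),W(0,-.05,.069)]),proj(t,[W(0,-.062,.069),W(0,.062,.069)]))
g=d["pixels"].min(2).astype(int);o=np.load("side0.npz")["pixels"].min(2).astype(int)
for r in range(178,200): print(r,''.join('%4d'%v for v in g[r,224:240]),'  |',''.join('%4d'%v for v in o[r,224:240]))
g=t["pixels"].min(2).astype(int)
for r in range(208,226): print(r,''.join('%4d'%v for v in g[r,186:210]))
E
```

```text
time: 18.8
tool_pos: [0.435, 0.2541, 0.2737]
tool_rot: [0.776, 0.631, 0.0, -0.001]
force: [1.3, -0.2, -0.5]
opening: 0.776
gripper_force: 0.0
time: 20.0
tool_pos: [0.2193, 0.6168, 0.2737]
tool_rot: [0.478, 0.878, -0.0, 0.0]
force: [-0.1, 0.1, 0.4]
opening: 0.77
gripper_force: 0.0
[[231.801567   191.53763321]
 [231.49005724 187.6614621 ]
 [229.76739175 188.83052549]] [[203.11862742 217.39375748]
 [152.16637396 206.30023483]]
178   93  72  67  68  70  74 141 190 177 143 112 113 143 191 167  95   |  117 143 129 117  85  68 139 182 174 149 115 117 142 191 166  96
179   67  68  71  75  67 106 168 185 167 107 102 116 106 131 130 110   |  135 142 114  92  99 123 165 185 159 107  99 118 102 134 133 108
180   88  65  76  69  64  88 143 161 133 121 129 115 137 172 226 251   |  143 134 114 101  97  93 136 159 132 124 131 115 139 172 228 252
181  120  82  58  60  63  73 110 113 154 223 201 140 116 159 227 252   |  124 127 119 102  87 124 144 106 157 227 203 140 113 163 228 251
182  128 150 189 201 137  68  99 121 177 208 199 174 128 118 170 177   |  126 124 112  92 158 186 133 115 175 205 201 17
[... 3481 characters left out ...]
77  54  75 102 112 114 112 114 105 116 141 160 174 182 186 181 155 143 154 153 162 164 141  97
220   75  55  81 113 124 114 109 110 101  95  99 138 174 185 179 158 137 159 170 151 164 162 140  96
221   74  61  96 134 145 136 126 112 100  92  97 143 179 191 179 140 128 163 172 156 163 158 132  95
222   69  58 100 143 154 153 142 119 101  95  94 123 148 161 155 127 130 155 161 161 165 150 113  91
223   67  72 121 149 154 152 143 116  97  95  93  97 103 114 126 136 148 159 159 164 165 145 101  92
224  114 122 151 159 158 155 144 118  95  95  95  96  96  99 132 157 163 165 164 164 164 140  95  95
225  152 155 164 163 162 161 149 118  96  94  94  95  96 101 139 166 165 164 163 165 160 133  93  93
```

The near tip matches the prediction at (231.5,192), and the right catch's pixels are unchanged from the start, so it is fully out. I'll do the same check on the left catch and the bystanders.

Run:
```python
from h import *
for n,(x,y,w,h) in(("top",(150,184,16,26)),("side",(210,155,24,14))):
    a=np.load(n+"0.npz")["pixels"].min(2).astype(int);b=np.load(n+"4.npz")["pixels"].min(2).astype(int)
    for r in range(y,y+h): print(r,''.join('.' if abs(v)<14 else '+' if v>0 else '-' for v in (b-a)[r,x:x+w]),''.join('%4d'%v for v in a[r,x:x+w:2]))
a=np.load("top0.npz")["pixels"].astype(int);b=np.load("top4.npz")["pixels"].astype(int)
m=(np.abs(a-b).max(2)>30).astype(np.uint8);k,l,st,ce=cv2.connectedComponentsWithStats(m)
print([(s.tolist()) for s in st[1:] if s[4]>8])
```

```text
184 ................   96  96  95  98  83  98  65  98
185 ................   98  95  97  96  85 104  73 111
186 ................   96  97  96  94 115 152  70 119
187 ................   94  95  96  94 143 179  61 129
188 ................   94  94  94 106 160 172  50 130
189 ................   95  96  93 147 179 153  49 115
190 ................   95  97  98 177 191 136  70  95
191 ................   95  95  99 183 190 123  97  92
192 ................   96  96 108 186 181 119 116 106
193 ................   97  96 116 190 174 117 114 104
194 ................   97  96 132 192 169 107  99  91
195 ................   94  94 148 191 169 134 107  90
196 ................   95  94 131 174 150 155 122  93
197 ................   93  95 103 149 129 144 122  94
198 ................   93  95 103 151 129 127 107  94
199 ................   93 103 145 155 134 118  95  95
200 ................   94 120 170 154 138 114  96  93
201 ................   93 118 167 151 140 112  96  94
202 ................   94 115 160 149 143 119  95  95
203 ................   93 103 158 149 134 114  94  95
204 .+++....--......
[... 980 characters left out ...]
4 125 120 156 144 109 113
164 ..++....................  120 121 205 155 120 123 123 120 157 143 107 117
165 ..++.--..---............  113 117 182 143 119 125 123 119 135 145 105 105
166 ..++----.-----..........  120 118 133 125 118 127 124 123 139 147 107 102
167 ......+..-----..........  128 110  96  99 120 123 124 121 142 149 108 109
168 .--.+.+..-------........  122 123  80  92 117 124 124 123 119 147 105 113
[[151, 196, 52, 29, 693], [310, 202, 51, 30, 757], [305, 204, 4, 3, 10], [0, 267, 35, 10, 161], [41, 272, 26, 8, 100], [69, 278, 121, 72, 377], [0, 337, 42, 30, 382], [83, 341, 60, 32, 122], [191, 350, 20, 14, 30], [145, 373, 30, 22, 65], [273, 397, 3, 9, 20], [180, 398, 14, 11, 15]]
```

Both catches look exactly as they did at rest. The only changes in the top view are the roller (gone from the stand, now in the fork) and the robot with its shadow.

```bash
python3 -c "
from cell import finish_job;print(finish_job())"
```

```text
the job is handed in; nothing more can be done
None
```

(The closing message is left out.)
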